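# Load the spring-lift tin dispenser and hold it down at the gauge

## Robot

A 6-joint arm with a two-finger parallel gripper is mounted at the origin on a cart in front of the work surface, level with it; the furniture and walls round the work are solid. World frame = base frame: x ahead of the robot, y to its left, z up, the work surface at z = 0. Lengths are in m, angles in rad, forces in N, time in s.
With the tool pointing down it reaches from about 0.425 to 0.95 m from the base axis. Payload 3.5 kg.
Tool frame: the origin (TCP) lies midway between the tips of the shut fingers; the grasp point (between the pads) lies grip_depth behind it (grip_depth is the distance from the TCP to the grasp point, in m); z points along the fingers, y is the line along which they close (so a half turn about z gives the same grasp; the last joint's range is limited). The gripper opens to 85 mm and grips with 20 to 120 N. Pads are 22 mm wide; open, the fingers measure 114 mm over their backs; the gripper's body (76 mm by 85 mm) begins 54 mm behind the grasp point. The pads swing forward as they close: fully open they stand 13 mm farther back than shut.
Start: joints at [1.096, 0.286, 1.577, -0, 1.279, -0.15], TCP at [0.215, 0.64, 0.231] pointing down, gripper open.
Joint ranges: [-2.77, 2.77], [-0.9, 2.22], [0.21, 2.48], [-1.53, 4.67], [0.24, 2.81], [-2.84, 2.84]. Speed limits (rad/s): [2.79, 2.79, 3.14, 3.14, 3.14, 3.14].

## Interface

Orientations are given as a unit quaternion [x, y, z, w].
In Python, from workcell import get_obs, camera, get_calibration, close_job, spot_in, silhouettes, grip_depth gives the robot as it stands.
- The arm moves only by the tool carry_out, never from a script. Its argument "deltas" is a list of rows, each a list of 7 numbers: the shift along the world's x, y, z in units of 40 mm (1.0 is 40 mm), then the turn, a rotation vector about the world's x, y, z in units of 5 degrees (1.0 is 5 degrees), then the gripper command: -1 is shut, 1 is fully open, values between are in proportion. In form: [[tx, ty, tz, ax, ay, az, fingers], ...]. A call has 1 to 8 rows; each row shifts and turns the commanded pose from where the row before left it; what a row does not reach is not made up. A row lasts 1/12 s, in which the tool goes at most 41.7 mm and 7.16 degrees, less where a joint would pass 70% of its speed; a pose out of reach is approached as far as the arm can. A call is refused whole if a number of a shift passes 1 or a number of a turn 1, either way. A call with a gripper value outside its range is refused whole. The fingers move at their own pace and stop on an object; "force" is the grip in N (left out, the last holds). Time passes only in rows, so rows that do not move let the fingers close. It gives the time, the measured TCP pose, the force, the opening and the grip force at its end, in the units of the state.
- get_obs(): the state, without advancing time (a new reading comes with each control period).
- camera(name): name is "scene" or "top" or "wrist"; returns the picture (384x512x3 uint8, blue, green, red); there is no depth.
- get_calibration(name): a dict with "fx", "fy", "cx", "cy" (pixels), "cam_to_world" (4x4, takes a point from camera to world coordinates). Camera axes: x right, y down, z forward; pixel columns grow to the right and rows downward; lengths in m; the calibration is good to about 2 mm. A picture is of the moment at which its call begins: read the wrist's pose just before it. get_calibration takes no time and is no camera call; for the wrist camera it gives the pose at the moment of the call.
- close_job(): hands the job in; it is judged then, once.
Trained networks look in the newest picture that a camera, given by its name, has taken for a name from the list of things; names that differ only in an ending like _2 or _b are one class to them, and where a whole thing is asked for, a point or a joint stands for the part that bears it (a point fixed in the world has none). Each returns a list of dicts, best first, with "conf" (0 to 1); they miss things now and then, are a little off and sometimes report something else, mostly with a low value. They report only what shows in the picture. A call takes as long as a camera call. They do not tell look-alikes from the thing itself.
- spot_in(camera, target): "location" ([x, y, z] in m, in the coordinates of the camera as it stood for that picture, good to about 4 mm: the middle of the surface that is visible of it).
- silhouettes(camera, target): "mask" (384x512 bool, what is visible of it).
The state is a dict: "t": time; "joints": joint angles; "joint_velocities": joint speeds; "joint_efforts": joint torques, N m; "position": TCP position; "ee_rot": TCP orientation; "wrist_force": force on the tool from outside, world axes, zero at the start; "torque": the same for the moment, N m; "finger_gap": opening from 0.0 (shut) to 1.0 (fully open); "finger_force": force on a finger pad.
Only numpy, scipy, OpenCV 4.12 (cv2) and the standard library are available. Lean on these libraries where they do the work, as an engineer would, in place of code of your own. Each camera call takes 0.05 s, during which the arm holds its last target. There are 200 camera calls.

## Task

Load the tin dispenser: set the two loose flux tins, one at a time, upright and squarely on top of the tin already standing on its spring-loaded lift plate, so that they make one straight column of three. Then push the column down from above with the gripper until the lid of the top tin is level with the tops of the two gauge posts, and finish while still holding it pressed there, so that I can fit the retaining clip. Touch only the column while you hold, and leave everything else on the desk where it is.

Things in the scene. Friction and masses are not known exactly. Their poses are not given: they have to be found in the camera images.
- dispenser: tin dispenser, fixed to the desk: a grey base plate 130 (its x) x 90 (its y) x 12 mm, a low dark spring housing 60 mm across and 24 mm high in its middle, above it the lift plate, and two thin steel gauge posts with flat 16 mm heads, 48 mm before and behind the middle along its x axis; origin under the centre of the base plate, on the desk. The grip line across the posts (its y) is free
- lift (a joint): the lift plate, a bare aluminium disc 58 mm across on a vertical coil spring; value = how far it is pressed down, 0 (fully up, its top 56 mm above the desk) to 0.026 m (bottom stop). It springs back when let go. The plate starts to move at about 4.5 N of push in all (the weight of plate and tins included) and needs 0.5 N more for each mm. With three tins on it and the lid level with the gauge it is pressed about 18 mm, against roughly 11 to 12 N on the tool
- gauge_front (a point): centre of the flat top of the gauge post on the robot's side, 98 mm above the desk
- gauge_back (a point): centre of the flat top of the other gauge post, the same height
- tin_base_mid (a point): centre (half-way up, 10 mm below the lid's top) of the flux tin that already stands on the lift plate: round closed tin of soldering flux, white body and green lid, 50 mm across, 20 mm high (48 mm across below the lid, which is the upper 7 mm); about 50 g
- tin_a_mid (a point): centre (half-way up) of a loose flux tin on the desk: round closed tin of soldering flux, white body and green lid, 50 mm across, 20 mm high (48 mm across below the lid, which is the upper 7 mm); about 50 g
- tin_b_mid (a point): centre (half-way up) of the other loose flux tin, the same as the first; either may go on first
- tin_base: the tin on the lift plate; origin at the centre of its underside
- tin_a: a loose flux tin; origin at the centre of its underside
- tin_b: the other loose flux tin; origin at the centre of its underside
- wide_tin: bystander: a wider round white tin, 62 mm across, 20 mm high, without a green lid; origin at the centre of its underside
- tape_roll: bystander: a flat roll of amber tape, 49 mm across, 12 mm high; origin at the centre of its underside
- fan: bystander: a clear square fan, 60 x 60 x 25 mm; origin at the centre of its underside
Things that resemble listed ones, but are neither listed nor needed, are in the scene too. What is shaped like the tin_a but yellow is not meant. What is shaped like the tin_b but purple is not meant.

How it is judged:
By the outcome, as a careful person would: the job done as asked, in the order asked, and still so for the second after the job is handed in, while the arm keeps its last pose, push and grip.
It also fails if it takes over 72 s, if anything falls off the work surface, if the arm or the gripper's body presses on something with over 40 N, if the wrist force passes 120 N, or if a joint passes its speed limit or range.

## Working session

There is one attempt and no reset: what is moved stays moved. The work goes in short steps, Python scripts to look and compute and a tool call to move; the robot and the scene stay as the last step left them, time stands still between calls to the robot, and variables do not carry over. Pictures are saved under pics/ and viewed, at most 10 in all, crops included, and the job is handed in when it is done.

Besides the shell and the picture viewer there is one more tool, called after "Emit:" by a JSON object that holds its "op" and its "data", one argument or row to a line. carry_out: Moves the arm, as the interface text tells. Its arguments: {"type":"object","properties":{"deltas":{"type":"array"},"force":{"type":"number"}},"required":["deltas"]}

```bash
ls; mkdir -p pics; cat > h.py <<'E'
import numpy as np, cv2
from workcell import *
def pts(cam,name):
    T=np.array(get_calibration(cam)["cam_to_world"])
    return [(round(d["conf"],2),(T[:3,:3]@np.array(d["location"])+T[:3,3]).round(4)) for d in spot_in(cam,name)]
def ray(cam,u,v,z):
    c=get_calibration(cam);T=np.array(c["cam_to_world"])
    d=T[:3,:3]@np.array([(u-c["cx"])/c["fx"],(v-c["cy"])/c["fy"],1]);o=T[:3,3]
    return (o+d*(z-o[2])/d[2]).round(4)
def pix(cam,p):
    c=get_calibration(cam);T=np.linalg.inv(np.array(c["cam_to_world"]))
    q=T[:3,:3]@np.array(p)+T[:3,3]
    return (c["fx"]*q[0]/q[2]+c["cx"],c["fy"]*q[1]/q[2]+c["cy"])
E
python3 - <<'E'
from h import *
o=get_obs();print(o);print(grip_depth)
a=camera("top");b=camera("scene")
cv2.imwrite("pics/1.png",cv2.resize(a,(768,576)));cv2.imwrite("pics/2.png",cv2.resize(b,(768,576)))
for n in ["tin_a","dispenser","lift","gauge_front","wide_tin"]:
    for cam in ["top","scene"]:
        print(n,cam)
        for c,p in pts(cam,n): print("  ",c,p,np.round(pix(cam,p)))
E
```

```text
pics
{'t': 0.0, 'joints': array([ 1.09598765e+00,  2.87173610e-01,  1.57818646e+00, -1.68945617e-05,
        1.27861260e+00, -1.50011456e-01]), 'joint_velocities': array([-0.00015539,  0.00064305, -0.00058622, -0.0012338 , -0.00068627,
        0.00227023]), 'joint_efforts': array([-1.10930363e-03, -4.05982554e+01, -2.92624962e+01, -1.73336257e-04,
        5.78166524e-03, -1.02349830e-05]), 'position': array([0.21507949, 0.63911565, 0.22993677]), 'ee_rot': array([ 1.61683194e-01,  9.86841998e-01, -1.13489058e-03, -3.58057134e-04]), 'wrist_force': array([ 0.18542219, -0.58964008, -0.18418155]), 'torque': array([ 0.0343638 , -0.04979143, -0.00390769]), 'finger_force': 0.0, 'finger_gap': 0.9993337610742747}
0.0187
tin_a top
   0.87 [0.5831 0.1462 0.0204] [250. 166.]
   0.77 [0.3372 0.3403 0.0193] [170. 273.]
   0.71 [0.6522 0.1965 0.0154] [228. 138.]
   0.7 [0.4426 0.339  0.019 ] [170. 228.]
   0.18 [ 0.5092 -0.082   0.0098] [346. 195.]
tin_a scene
   0.87 [0.5821 0.1504 0.0209] [253. 230.]
   0.71 [0.3369 0.3556 0.0227] [380. 229.]
   0.65 [0.4329 0.3446 0.0202] [350. 248.]
   0.59 [0.6569 0.2041 0.0232] [243. 262.]
   0.32 [ 0.519  -0.0851  0.0772] [214. 147.]
dispenser top
   0.89 [ 0.5054 -0.0803  0.0095] [346. 196.]
dispenser scene
   0.59 [ 0.5343 -0.0776  0.0091] [213. 167.]
lift top
   0.58 [ 0.5121 -0.0799  0.0552] [349. 192.]
lift scene
   0.55 [ 0.5253 -0.0787  0.0539] [214. 155.]
gauge_front top
   0.69 [ 0.5087 -0.0812  0.006 ] [346. 195.]
gauge_front scene
   0.86 [ 0.5361 -0.0799  0.0118] [212. 167.]
wide_tin top
   0.81 [0.5998 0.3195 0.0208] [177. 161.]
   0.57 [0.7083 0.1126 0.0202] [263. 114.]
wide_tin scene
   0.84 [0.6036 0.3225 0.0193] [293. 284.]
```

View pics/1.png

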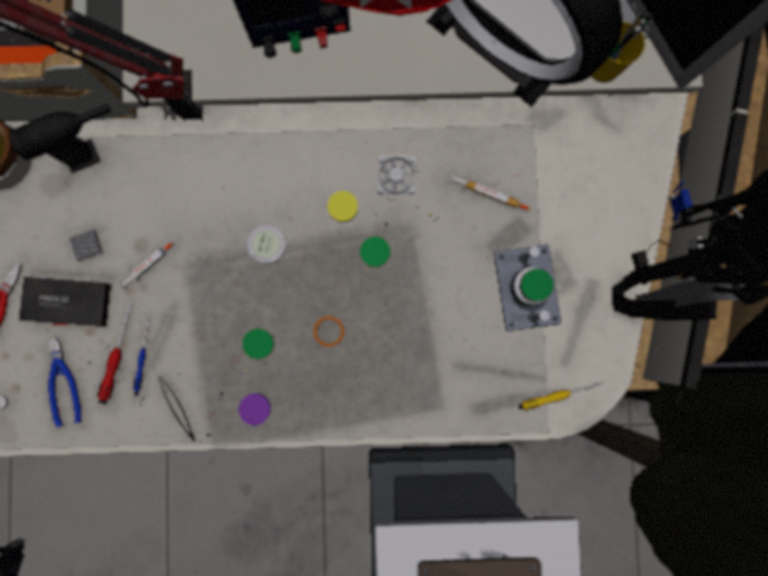

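View pics/2.png

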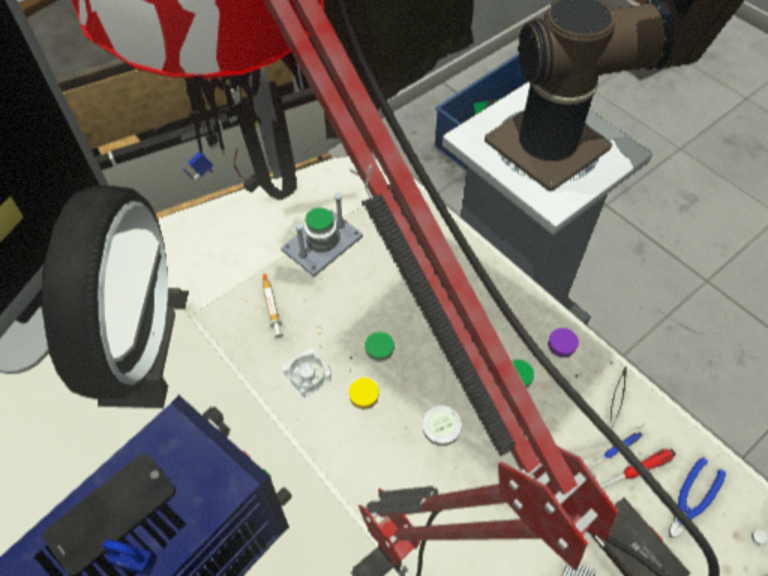

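Top view at 768 px shows these candidates:
- **Green tins:** (375,251) and (258,344). Both are green with the right shape and size, so these are tin_a and tin_b.
- **Yellow (342,206) and purple (254,409):** the excluded look-alikes.
- **White (266,244):** the wide tin.
- **Dispenser:** (530,288), with a green tin on its plate and posts at about (533,251) and (541,317).

I'll confirm these in one crop.

```bash
python3 - <<'E'
from h import *
a=camera("top")
cv2.imwrite("pics/3.png",cv2.resize(a[110:290,150:390],(800,600),interpolation=cv2.INTER_CUBIC))
hsv=cv2.cvtColor(a,cv2.COLOR_BGR2HSV);m=cv2.inRange(hsv,(50,110,50),(85,255,255))
n,l,s,c=cv2.connectedComponentsWithStats(m)
for i in range(1,n):
    if s[i,4]>100: print(c[i].round(1),s[i],ray("top",*c[i],.02),ray("top",*c[i],.076))
T=get_calibration("top");print(np.array(T["cam_to_world"]).round(3))
E
```

```text
[249.6 167.4] [240 158  20  20 301] [0.5802 0.1475 0.02  ] [0.5735 0.1474 0.076 ]
[357.8 189.6] [347 180  22  20 345] [ 0.5196 -0.1076  0.02  ] [ 0.5159 -0.0953  0.076 ]
[171.5 228.8] [162 219  20  20 312] [0.4402 0.3355 0.02  ] [0.4404 0.3262 0.076 ]
[[-0.03  -0.996  0.085  0.443]
 [-1.     0.03  -0.008  0.145]
 [ 0.006 -0.085 -0.996  1.166]
 [ 0.     0.     0.     1.   ]]
```

View pics/3.png

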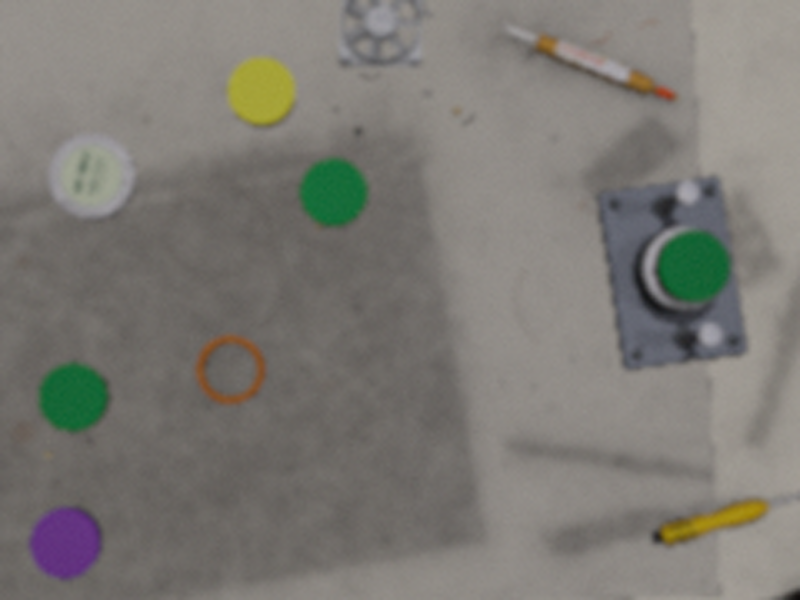

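The crop confirms it: green loose tins at crop (334,192) and (74,397), with yellow and purple clearly different. The posts at (688,193) and (710,334) put the dispenser's yaw at about +7°.

Emit:
{"op": "carry_out", "data": {
  "deltas": [
    [0.56,-0.76,0,0,0,0.514,1],
    [0.56,-0.76,0,0,0,0.514,1],
    [0.56,-0.76,0,0,0,0.514,1],
    [0.56,-0.76,0,0,0,0.514,1],
    [0.56,-0.76,0,0,0,0.514,1],
    [0.56,-0.76,0,0,0,0.514,1],
    [0.56,-0.76,0,0,0,0.514,1],
    [0.56,-0.76,0,0,0,0.514,1]
  ]
}}

```text
t: 1.32
position: [0.3953, 0.395, 0.2317]
ee_rot: [-0.018, 1.0, 0.0, 0.0]
wrist_force: [0.8, 0.5, -1.5]
finger_gap: 1.0
finger_force: 0.0
```

Emit:
{"op": "carry_out", "data": {
  "deltas": [
    [0.56,-0.76,0,0,0,0.514,1],
    [0.56,-0.76,0,0,0,0.514,1],
    [0,0,-0.5,0,0,0,1],
    [0,0,0,0,0,0,1],
    [0,0,0,0,0,0,1],
    [0,0,0,0,0,0,1]
  ]
}}

```text
t: 1.82
position: [0.4389, 0.3363, 0.2117]
ee_rot: [-0.062, 0.998, 0.0, -0.0]
wrist_force: [0.3, 0.3, 0.5]
finger_gap: 1.002
finger_force: 0.0
```

```bash
cat >> h.py <<'E'
def tins(z,save=None):
    "centres of green lids (ellipse fit) in wrist view, at lid height z"
    o=get_obs();cal=get_calibration("wrist");a=camera("wrist")
    if save: cv2.imwrite(save,a)
    m=cv2.inRange(cv2.cvtColor(a,cv2.COLOR_BGR2HSV),(50,100,40),(88,255,255))
    m=cv2.morphologyEx(m,cv2.MORPH_OPEN,np.ones((3,3)))
    T=np.array(cal["cam_to_world"]);out=[]
    for c in cv2.findContours(m,0,1)[0]:
        if cv2.contourArea(c)<600: continue
        uv=c[:,0].astype(float)
        d=np.c_[(uv[:,0]-cal["cx"])/cal["fx"],(uv[:,1]-cal["cy"])/cal["fy"],np.ones(len(uv))]@T[:3,:3].T
        w=T[:3,3]+d*((z-T[2,3])/d[:,2:])
        ctr,r=cv2.minEnclosingCircle(w[:,:2].astype(np.float32)*1000)
        A=np.c_[2*w[:,:2],np.ones(len(w))];s=np.linalg.lstsq(A,(w[:,:2]**2).sum(1),rcond=None)[0]
        out.append((s[:2].round(4),round(float(np.sqrt(s[2]+s[0]**2+s[1]**2)),4),np.array(ctr).round(1),round(r,1),uv.min(0),uv.max(0)))
    print("TCP",o["position"].round(4),o["ee_rot"].round(4))
    for x in out: print(*x)
    return out
E
python3 - <<'E'
from h import *
tins(.02,"pics/4.png");print(np.array(get_calibration("wrist")["cam_to_world"]).round(3))
E
```

```text
TCP [0.4389 0.3363 0.2117] [-6.220e-02  9.981e-01  1.000e-04 -1.000e-04]
[0.5786 0.1483] 0.0251 [578.4 148.3] 26.4 [ 70. 245.] [113. 282.]
[0.4395 0.3354] 0.0241 [439.6 335.2] 24.9 [239. 148.] [283. 192.]
[[-0.125  0.942  0.312  0.359]
 [ 0.992  0.118  0.04   0.326]
 [ 0.001  0.315 -0.949  0.355]
 [ 0.     0.     0.     1.   ]]
```

View pics/4.png

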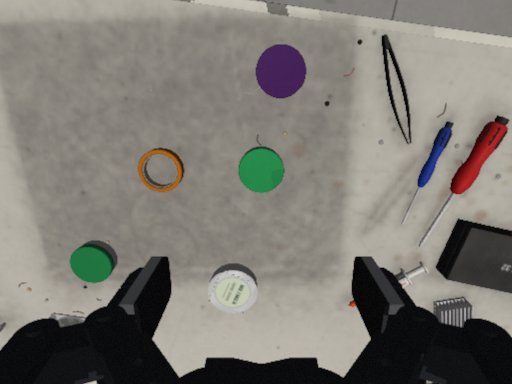

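The wrist view shows the green tin at (261,170), centred between the fingers, with the purple look-alike at (281,71) clear of it. I'll descend and grip.

Emit:
{"op": "carry_out", "data": {
  "deltas": [
    [0.02,-0.02,-0.9,0,0,0,1],
    [0,0,-0.9,0,0,0,1],
    [0,0,-0.9,0,0,0,1],
    [0,0,-0.9,0,0,0,1],
    [0,0,-0.7,0,0,0,1],
    [0,0,-0.5,0,0,0,1],
    [0,0,-0.3,0,0,0,1],
    [0,0,-0.15,0,0,0,1]
  ],
  "force": 30
}}

```text
t: 2.53
position: [0.4391, 0.3355, 0.0]
ee_rot: [-0.063, 0.998, -0.0, -0.001]
wrist_force: [-0.2, 0.1, 0.3]
finger_gap: 0.997
finger_force: 0.0
```

Emit:
{"op": "carry_out", "data": {
  "deltas": [
    [0,0,0,0,0,0,0.6],
    [0,0,0,0,0,0,-1],
    [0,0,0,0,0,0,-1],
    [0,0,0,0,0,0,-1],
    [0,0,0,0,0,0,-1],
    [0,0,0,0,0,0,-1],
    [0,0,0,0,0,0,-1],
    [0,0,0,0,0,0,-1]
  ]
}}

```text
t: 3.2
position: [0.4418, 0.3359, 0.0036]
ee_rot: [-0.062, 0.998, 0.001, 0.002]
wrist_force: [-0.6, 0.9, 6.7]
finger_gap: 0.569
finger_force: 31.1
```

```bash
python3 - <<'E'
from h import *
tins(.02,"pics/5.png");o=get_obs();print(o["wrist_force"],o["finger_gap"],o["finger_force"])
E
```

```text
TCP [0.4418 0.3359 0.0036] [-6.180e-02  9.981e-01  9.000e-04  1.800e-03]
[0.4392 0.3348] 0.0251 [439.1 334.8] 26.0 [208. 219.] [314. 317.]
[-2.1493568   0.8944301   5.85843152] 0.571349209624198 31.145601868629456
```

View pics/5.png

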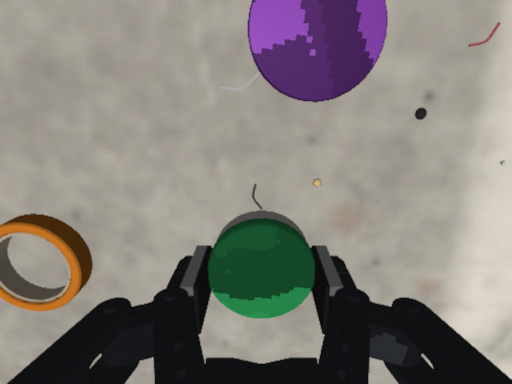

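The tin at (261,268) is between the pads, but the fingertips touched the desk while closing (6 N). I'll reopen, lift a little and regrip.

Emit:
{"op": "carry_out", "data": {
  "deltas": [
    [0,0,0,0,0,0,0.6],
    [0,0,0,0,0,0,0.6],
    [0,0,0.17,0,0,0,0.6],
    [0,0,0,0,0,0,0.6],
    [0,0,0,0,0,0,-1],
    [0,0,0,0,0,0,-1],
    [0,0,0,0,0,0,-1],
    [0,0,0,0,0,0,-1]
  ]
}}

```text
t: 3.92
position: [0.4405, 0.335, 0.0086]
ee_rot: [-0.062, 0.998, 0.0, 0.0]
wrist_force: [-1.5, -0.9, 4.1]
finger_gap: 0.567
finger_force: 30.8
```

```bash
python3 - <<'E'
from h import *
tins(.02);o=get_obs();print(o["wrist_force"],o["finger_gap"],o["finger_force"])
E
```

```text
TCP [0.4405 0.335  0.0086] [-6.190e-02  9.981e-01  0.000e+00  2.000e-04]
[0.4394 0.3341] 0.0251 [439.4 334. ] 25.9 [210. 218.] [312. 313.]
[-0.5274629  -0.95538215  5.04562031] 0.5623585091312987 30.846099257469177
```

Emit:
{"op": "carry_out", "data": {
  "deltas": [
    [0,0,0.5,0,0,0,-1],
    [0,0,0.9,0,0,0,-1],
    [0,0,0.9,0,0,0,-1],
    [0,0,0.9,0,0,0,-1],
    [0.1,-0.4,0.8,0,0,0,-1],
    [0.2,-0.8,0.8,0,0,0,-1],
    [0.22,-0.9,0,0,0,0,-1],
    [0.22,-0.9,0,0,0,0,-1]
  ]
}}

```text
t: 4.63
position: [0.4702, 0.2175, 0.1996]
ee_rot: [-0.063, 0.998, 0.0, 0.003]
wrist_force: [-0.0, -0.3, -0.8]
finger_gap: 0.567
finger_force: 31.3
```

Emit:
{"op": "carry_out", "data": {
  "deltas": [
    [0.22,-0.9,0,0,0,0,-1],
    [0.22,-0.9,0,0,0,0,-1],
    [0.22,-0.9,0,0,0,0,-1],
    [0.22,-0.9,0,0,0,0,-1],
    [0.22,-0.9,0,0,0,0,-1],
    [0.1,-0.5,0,0,0,0,-1],
    [0,0,0,0,0,0,-1],
    [0,0,0,0,0,0,-1]
  ]
}}

```text
t: 5.3
position: [0.5167, 0.0172, 0.1962]
ee_rot: [-0.061, 0.998, 0.0, -0.001]
wrist_force: [0.5, 1.0, -0.7]
finger_gap: 0.569
finger_force: 31.3
```

```bash
python3 - <<'E'
from h import *
tins(.076,"pics/6.png");o=get_obs();print(o["wrist_force"],o["finger_gap"],o["finger_force"])
tins(o["position"][2]+.013)
a=camera("wrist")
E
```

```text
TCP [0.5167 0.0172 0.1962] [-6.050e-02  9.982e-01  4.000e-04 -7.000e-04]
[0.5543 0.1212] 0.0205 [554.3 121.3] 21.5 [347. 220.] [391. 261.]
[0.5946 0.026 ] 0.0501 [594.4  25.5] 51.8 [210. 218.] [312. 313.]
[ 0.5158 -0.0955] 0.0248 [515.8 -95.5] 25.7 [102. 145.] [160. 200.]
[-0.51850304  1.13417363 -0.99616758] 0.5697134137498723 31.270539164543152
TCP [0.5165 0.0181 0.1963] [-6.140e-02  9.981e-01  5.000e-04 -7.000e-04]
[0.4948 0.0637] 0.0101 [494.8  63.7] 10.6 [346. 220.] [390. 261.]
[0.5146 0.0171] 0.0248 [514.5  17.1] 25.6 [210. 218.] [312. 313.]
[ 0.4758 -0.0435] 0.0123 [475.6 -43.5] 12.7 [101. 144.] [159. 200.]
```

View pics/6.png

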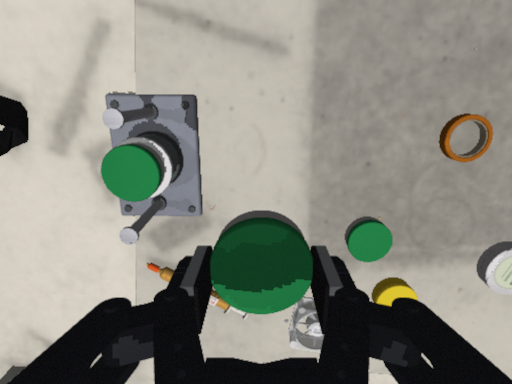

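Base tin lid is at px (131,172), post heads at (113,118) and (129,236), and the held tin sits level at (261,265). I'll go lower beside the column for a same-height comparison.

Emit:
{"op": "carry_out", "data": {
  "deltas": [
    [0,-0.2,-0.7,0,0,0,-1],
    [0,-0.3,-0.8,0,0,0,-1],
    [0,-0.2,-0.6,0,0,0,-1],
    [0,0,0,0,0,0,-1],
    [0,0,0,0,0,0,-1],
    [0,0,0,0,0,0,-1]
  ]
}}

```text
t: 5.95
position: [0.5179, -0.0092, 0.1146]
ee_rot: [-0.062, 0.998, -0.0, 0.001]
wrist_force: [0.4, -0.1, 0.3]
finger_gap: 0.564
finger_force: 31.3
```

```bash
python3 - <<'E'
from h import *
a=ray("wrist",113,118,.098);b=ray("wrist",129,236,.098);print("(stale pose)",(b-a),np.degrees(np.arctan2(*(b-a)[[1,0]])))
for i in range(2):
    tins(.076,"pics/7.png");o=get_obs()
    tins(o["position"][2]+.0114)
E
```

```text
(stale pose) [0.0634 0.0074 0.    ] 6.657396972945836
TCP [ 0.5179 -0.0092  0.1146] [-6.25e-02  9.98e-01 -1.00e-04  1.00e-03]
[0.5447 0.1064] 0.019 [545.7 106. ] 20.6 [399. 259.] [458. 309.]
[ 0.5471 -0.0063] 0.0346 [546.9  -6.3] 35.8 [210. 218.] [312. 313.]
[ 0.5156 -0.0956] 0.0251 [515.5 -95.5] 26.0 [ 81. 168.] [164. 245.]
TCP [ 0.5185 -0.0094  0.1153] [-6.25e-02  9.98e-01 -4.00e-04  1.80e-03]
[0.5152 0.0712] 0.0138 [515.6  71.1] 14.9 [399. 258.] [458. 308.]
[ 0.5174 -0.0103] 0.0251 [517.4 -10.5] 26.0 [210. 218.] [312. 313.]
[ 0.494  -0.0746] 0.0181 [493.9 -74.5] 18.8 [ 82. 167.] [165. 243.]
TCP [ 0.5186 -0.0095  0.1155] [-6.25e-02  9.98e-01 -5.00e-04  2.10e-03]
[0.5451 0.1064] 0.0191 [545.7 106.2] 20.6 [399. 257.] [458. 307.]
[ 0.5484 -0.0066] 0.0348 [548.3  -6.6] 36.0 [210. 218.] [312. 313.]
[ 0.5156 -0.0955] 0.0251 [515.5 -95.5] 26.1 [ 82. 166.] [165. 243.]
TCP [ 0.5185 -0.0097  0.1154] [-6.240e-02  9.981e-01 -5.000e-04  2.000e-03]
[0.5151 0.071 ] 0.0138 [515.8  70.7] 14.9 [400. 257.] [458. 308.]
[ 0.5175 -0.0106] 0.0251 [517.4 -10.6] 25.9 [210. 218.] [312. 313.]
[ 0.494  -0.0746] 0.0181 [493.9 -74.6] 18.7 [ 83. 167.] [165. 243.]
```

View pics/7.png

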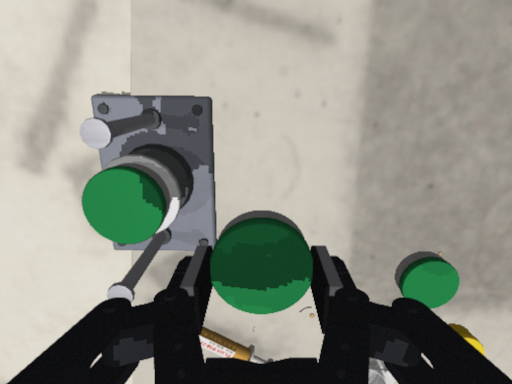

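Emit:
{"op": "carry_out", "data": {
  "deltas": [
    [-0.05,-0.6,0,0,0,0,-1],
    [0,-0.8,0,0,0,0,-1],
    [0,-0.52,0,0,0,0,-1],
    [0,-0.2,-0.2,0,0,0,-1],
    [0,0,-0.2,0,0,0,-1],
    [0,0,0,0,0,0,-1],
    [0,0,0,0,0,0,-1],
    [0,0,0,0,0,0,-1]
  ]
}}

```text
t: 6.82
position: [0.5148, -0.0937, 0.0968]
ee_rot: [-0.062, 0.998, 0.0, -0.0]
wrist_force: [-0.2, -0.1, -0.9]
finger_gap: 0.569
finger_force: 31.3
```

```bash
python3 - <<'E'
from h import *
for i in range(3):
    o=tins(get_obs()["position"][2]+.0114,"pics/8.png")
E
```

```text
TCP [ 0.5148 -0.0937  0.0968] [-6.25e-02  9.98e-01  3.00e-04 -4.00e-04]
[ 0.5108 -0.0952] 0.0264 [509.8 -96.9] 30.6 [210. 199.] [312. 314.]
TCP [ 0.515  -0.0938  0.0971] [-6.25e-02  9.98e-01  1.00e-04 -1.00e-04]
[ 0.5109 -0.0953] 0.0265 [509.7 -96.3] 30.8 [210. 198.] [312. 314.]
TCP [ 0.5151 -0.094   0.0972] [-6.25e-02  9.98e-01  0.00e+00  1.00e-04]
[ 0.511  -0.0954] 0.0265 [509.9 -96.8] 30.8 [210. 198.] [312. 314.]
```

View pics/8.png

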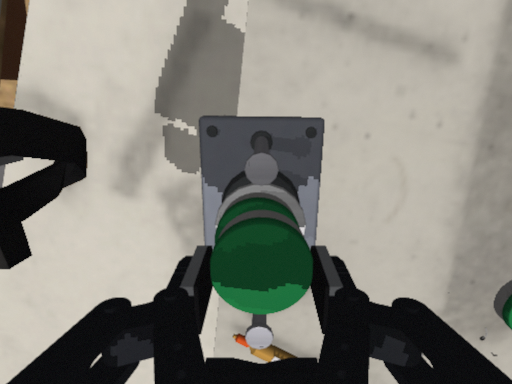

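Aligned with the posts (columns 261 and 259). I'll make a small correction, lower and check contact.

Emit:
{"op": "carry_out", "data": {
  "deltas": [
    [0.04,-0.015,0,0,0,0,-1],
    [0,0,-0.15,0,0,0,-1],
    [0,0,-0.1,0,0,0,-1],
    [0,0,-0.04,0,0,0,-1],
    [0,0,0,0,0,0,-1],
    [0,0,0,0,0,0,-1],
    [0,0,0,0,0,0,-1],
    [0,0,0,0,0,0,-1]
  ]
}}

```text
t: 7.63
position: [0.5166, -0.0956, 0.0855]
ee_rot: [-0.062, 0.998, -0.0, -0.0]
wrist_force: [-1.0, -0.6, -0.9]
finger_gap: 0.566
finger_force: 31.4
```

```bash
python3 - <<'E'
from h import *
for i in range(4):
    camera("top");o=get_obs();print(o["position"].round(4),o["wrist_force"].round(1))
E
```

```text
[ 0.5166 -0.0955  0.0855] [ 0.3  0.1 -1.1]
[ 0.5166 -0.0955  0.0855] [ 0.  -0.4 -0.7]
[ 0.5166 -0.0955  0.0855] [-0.4 -0.9 -1.1]
[ 0.5166 -0.0955  0.0855] [ 0.3 -0.2 -0.1]
```

Emit:
{"op": "carry_out", "data": {
  "deltas": [
    [0,0.02,0,0,0,0,-1],
    [0,0,-0.02,0,0,0,-1],
    [0,0,-0.02,0,0,0,-1],
    [0,0,0,0,0,0,-1],
    [0,0,0,0,0,0,-1],
    [0,0,0,0,0,0,-1]
  ]
}}

```text
t: 8.33
position: [0.5168, -0.0947, 0.0843]
ee_rot: [-0.062, 0.998, 0.0, 0.0]
wrist_force: [-0.8, 0.7, 3.0]
finger_gap: 0.563
finger_force: 31.6
```

Emit:
{"op": "carry_out", "data": {
  "deltas": [
    [0,0,0,0,0,0,0.3],
    [0,0,0,0,0,0,0.6],
    [0,0,0,0,0,0,1],
    [0,0,0,0,0,0,1],
    [0,0,0.3,0,0,0,1],
    [0,0,0.7,0,0,0,1],
    [0,0,0.9,0,0,0,1],
    [0,0,0.9,0,0,0,1]
  ]
}}

```text
t: 9.0
position: [0.5159, -0.0945, 0.197]
ee_rot: [-0.062, 0.998, 0.0, -0.001]
wrist_force: [0.7, -0.7, -0.9]
finger_gap: 0.997
finger_force: 0.0
```

Emit:
{"op": "carry_out", "data": {
  "deltas": [
    [-0.5,0,0.5,0,0,0,1],
    [-0.2,0.5,0,0,0,0,1],
    [0,0.3,0,0,0,0,1],
    [0,0,0,0,0,0,1],
    [0,0,0,0,0,0,1],
    [0,0,0,0,0,0,1]
  ]
}}

```text
t: 9.5
position: [0.4885, -0.0627, 0.215]
ee_rot: [-0.062, 0.998, 0.0, -0.001]
wrist_force: [0.5, -0.5, 0.9]
finger_gap: 1.0
finger_force: 0.0
```

```bash
python3 - <<'E'
from h import *
tins(.096,"pics/9.png");tins(.02)
camera("scene");a=camera("scene");cv2.imwrite("pics/9s.png",a)
p=cv2.imread("pics/9.png");s=cv2.resize(a[110:206,150:278],(512,384))
cv2.imwrite("pics/9c.png",cv2.resize(np.hstack([p,s]),(800,300)))
E
```

```text
TCP [ 0.4885 -0.0627  0.215 ] [-6.220e-02  9.981e-01  2.000e-04 -8.000e-04]
[0.5414 0.0965] 0.0189 [541.4  96.4] 19.7 [402. 245.] [443. 281.]
[ 0.5163 -0.0954] 0.0248 [516. -96.] 26.4 [194. 188.] [249. 241.]
TCP [ 0.4885 -0.0629  0.2149] [-6.190e-02  9.981e-01  2.000e-04 -9.000e-04]
[0.5798 0.1459] 0.0244 [580.1 145.6] 25.4 [402. 245.] [444. 280.]
[ 0.5475 -0.1016] 0.0319 [ 547.5 -103.4] 33.9 [194. 188.] [249. 241.]
```

View pics/9c.png

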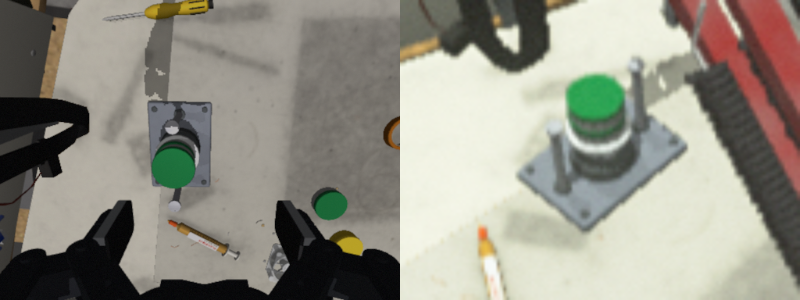

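The second tin sits within 1 mm of the base tin (lid at (174,167) in the left panel), upright. Now the other green tin at about (0.580, 0.146).

Emit:
{"op": "carry_out", "data": {
  "deltas": [
    [0.38,0.87,0,0,0,0,1],
    [0.38,0.87,0,0,0,0,1],
    [0.38,0.87,0,0,0,0,1],
    [0.38,0.87,0,0,0,0,1],
    [0.38,0.87,0,0,0,0,1],
    [0.38,0.87,-0.1,0,0,0,1],
    [0,0,-0.5,0,0,0,1],
    [0,0,-0.5,0,0,0,1]
  ]
}}

```text
t: 10.37
position: [0.5815, 0.1481, 0.1723]
ee_rot: [-0.063, 0.998, 0.0, 0.001]
wrist_force: [-0.1, 0.2, 0.3]
finger_gap: 1.001
finger_force: 0.0
```

Emit:
{"op": "carry_out", "data": {
  "deltas": [
    [0,0,-0.5,0,0,0,1],
    [0,0,0,0,0,0,1],
    [0,0,0,0,0,0,1],
    [0,0,0,0,0,0,1]
  ]
}}

```text
t: 10.7
position: [0.5806, 0.1458, 0.1528]
ee_rot: [-0.062, 0.998, 0.0, 0.001]
wrist_force: [-0.4, -0.2, 0.2]
finger_gap: 0.999
finger_force: 0.0
```

```bash
python3 - <<'E'
from h import *
tins(.02)
E
```

```text
TCP [0.5806 0.1458 0.1528] [-6.160e-02  9.981e-01  0.000e+00  6.000e-04]
[0.5799 0.1467] 0.0243 [580.  146.3] 25.1 [236. 157.] [289. 210.]
```

Emit:
{"op": "carry_out", "data": {
  "deltas": [
    [0,0.02,-0.8,0,0,0,1],
    [0,0,-0.8,0,0,0,1],
    [0,0,-0.8,0,0,0,1],
    [0,0,-0.6,0,0,0,1],
    [0,0,-0.4,0,0,0,1],
    [0,0,-0.24,0,0,0,1],
    [0,0,0,0,0,0,1],
    [0,0,0,0,0,0,0.5]
  ],
  "force": 30
}}

```text
t: 11.42
position: [0.5809, 0.1468, 0.0076]
ee_rot: [-0.062, 0.998, 0.0, 0.001]
wrist_force: [-0.4, 0.2, 0.7]
finger_gap: 0.881
finger_force: 0.0
```

Emit:
{"op": "carry_out", "data": {
  "deltas": [
    [0,0,0,0,0,0,0.3],
    [0,0,0,0,0,0,-1],
    [0,0,0,0,0,0,-1],
    [0,0,0,0,0,0,-1],
    [0,0,0,0,0,0,-1],
    [0,0,0,0,0,0,-1]
  ]
}}

```text
t: 11.92
position: [0.5817, 0.147, 0.0088]
ee_rot: [-0.062, 0.998, -0.0, 0.002]
wrist_force: [-1.0, -0.9, 7.2]
finger_gap: 0.565
finger_force: 30.7
```

```bash
python3 - <<'E'
from h import *
tins(.02);o=get_obs();print(o["wrist_force"],o["finger_gap"],o["finger_force"])
E
```

```text
TCP [0.5817 0.147  0.0088] [-6.190e-02  9.981e-01 -1.000e-04  2.000e-03]
[0.5797 0.146 ] 0.0251 [579.6 145.7] 25.9 [210. 216.] [312. 311.]
[-0.70890232 -0.53888624  5.93139366] 0.5652343203973401 30.681801438331604
```

Emit:
{"op": "carry_out", "data": {
  "deltas": [
    [0,0,0.4,0,0,0,-1],
    [0,0,0.9,0,0,0,-1],
    [0,0,0.9,0,0,0,-1],
    [-0.2,-0.4,0.8,0,0,0,-1],
    [-0.35,-0.8,0.25,0,0,0,-1],
    [-0.35,-0.8,0,0,0,0,-1],
    [-0.35,-0.9,0,0,0,0,-1],
    [-0.3,-0.7,0,0,0,0,-1]
  ]
}}

```text
t: 12.63
position: [0.5169, 0.0013, 0.1371]
ee_rot: [-0.062, 0.998, -0.0, 0.001]
wrist_force: [0.4, -0.1, -1.7]
finger_gap: 0.565
finger_force: 31.4
```

Emit:
{"op": "carry_out", "data": {
  "deltas": [
    [-0.05,-0.3,0,0,0,0,-1],
    [0,0,0,0,0,0,-1],
    [0,0,0,0,0,0,-1],
    [0,0,0,0,0,0,-1],
    [0,0,0,0,0,0,-1]
  ]
}}

```text
t: 13.05
position: [0.5163, -0.008, 0.1363]
ee_rot: [-0.063, 0.998, 0.0, 0.0]
wrist_force: [-0.4, 0.6, -0.4]
finger_gap: 0.564
finger_force: 31.4
```

```bash
python3 - <<'E'
from h import *
tins(.096);o=get_obs();print(o["finger_gap"],o["finger_force"])
for i in range(2): tins(get_obs()["position"][2]+.0114)
tins(.096)
E
```

```text
TCP [ 0.5163 -0.008   0.1363] [-6.26e-02  9.98e-01  2.00e-04  1.00e-04]
[ 0.5448 -0.0051] 0.0348 [544.7  -5.2] 35.9 [210. 216.] [312. 311.]
[ 0.5159 -0.0945] 0.0252 [515.5 -95. ] 26.2 [ 82. 168.] [164. 246.]
0.5666603608023122 31.3820081949234
TCP [ 0.5162 -0.008   0.1363] [-6.27e-02  9.98e-01  2.00e-04 -0.00e+00]
[ 0.5141 -0.009 ] 0.025 [514.1  -9. ] 25.8 [210. 216.] [312. 311.]
[ 0.4934 -0.0732] 0.0181 [493.2 -73.5] 18.8 [ 82. 168.] [164. 246.]
TCP [ 0.5161 -0.008   0.1362] [-6.27e-02  9.98e-01  1.00e-04 -1.00e-04]
[ 0.5141 -0.009 ] 0.025 [514.   -9.1] 25.8 [210. 216.] [312. 311.]
[ 0.4935 -0.0733] 0.0181 [493.1 -73.6] 18.8 [ 82. 168.] [164. 247.]
TCP [ 0.5161 -0.0081  0.1362] [-6.27e-02  9.98e-01  1.00e-04 -1.00e-04]
[ 0.5445 -0.0053] 0.0348 [544.4  -5.3] 35.9 [210. 216.] [312. 311.]
[ 0.5159 -0.0945] 0.0252 [515.4 -95.1] 26.2 [ 83. 168.] [165. 247.]
```

Emit:
{"op": "carry_out", "data": {
  "deltas": [
    [0.045,-0.6,0,0,0,0,-1],
    [0,-0.8,0,0,0,0,-1],
    [0,-0.55,0,0,0,0,-1],
    [0,-0.2,-0.2,0,0,0,-1],
    [0,0,-0.3,0,0,0,-1],
    [0,0,0,0,0,0,-1],
    [0,0,0,0,0,0,-1],
    [0,0,0,0,0,0,-1]
  ]
}}

```text
t: 13.92
position: [0.5172, -0.0938, 0.1157]
ee_rot: [-0.062, 0.998, 0.0, -0.001]
wrist_force: [0.3, -0.0, -0.9]
finger_gap: 0.561
finger_force: 31.4
```

Emit:
{"op": "carry_out", "data": {
  "deltas": [
    [0,0,0,0,0,0,-1],
    [0,0,0,0,0,0,-1]
  ]
}}

```text
t: 14.08
position: [0.5179, -0.0944, 0.1167]
ee_rot: [-0.062, 0.998, -0.0, 0.0]
wrist_force: [-0.8, -0.0, -1.4]
finger_gap: 0.567
finger_force: 31.4
```

Position is on target (0.5179, −0.0942). I'll lower about 12 mm to contact.

Emit:
{"op": "carry_out", "data": {
  "deltas": [
    [0,0,-0.13,0,0,0,-1],
    [0,0,-0.1,0,0,0,-1],
    [0,0,-0.05,0,0,0,-1],
    [0,0,0,0,0,0,-1],
    [0,0,0,0,0,0,-1],
    [0,0,0,0,0,0,-1],
    [0,0,0,0,0,0,-1]
  ]
}}

```text
t: 14.67
position: [0.5178, -0.0951, 0.1055]
ee_rot: [-0.062, 0.998, 0.0, 0.0]
wrist_force: [0.5, 1.5, 1.9]
finger_gap: 0.569
finger_force: 31.6
```

Emit:
{"op": "carry_out", "data": {
  "deltas": [
    [0,0.018,0.03,0,0,0,-1],
    [0,0,0,0,0,0,-1],
    [0,0,-0.03,0,0,0,-1],
    [0,0,-0.02,0,0,0,-1],
    [0,0,0,0,0,0,-1],
    [0,0,0,0,0,0,-1],
    [0,0,0,0,0,0,-1]
  ]
}}

```text
t: 15.25
position: [0.5178, -0.0945, 0.1046]
ee_rot: [-0.062, 0.998, -0.0, 0.0]
wrist_force: [-0.6, -0.1, 3.5]
finger_gap: 0.564
finger_force: 31.6
```

Emit:
{"op": "carry_out", "data": {
  "deltas": [
    [0,0,0,0,0,0,0.3],
    [0,0,0,0,0,0,0.6],
    [0,0,0,0,0,0,1],
    [0,0,0,0,0,0,1],
    [0,0,0.3,0,0,0,1],
    [0,0,0.7,0,0,0,1],
    [0,0,0.9,0,0,0,1],
    [-0.3,0,0.6,0,0,0,1]
  ]
}}

```text
t: 15.92
position: [0.5075, -0.0949, 0.2083]
ee_rot: [-0.062, 0.998, -0.001, 0.002]
wrist_force: [1.0, 0.3, 1.4]
finger_gap: 1.003
finger_force: 0.0
```

Emit:
{"op": "carry_out", "data": {
  "deltas": [
    [-0.4,0.4,0,0,0,0,-1],
    [0,0.4,0,0,0,0,-1],
    [0,0,0,0,0,0,-1],
    [0,0,0,0,0,0,-1],
    [0,0,0,0,0,0,-1],
    [0,0,0,0,0,0,-1],
    [0,0,0,0,0,0,-1]
  ]
}}

```text
t: 16.5
position: [0.4897, -0.0629, 0.2041]
ee_rot: [-0.062, 0.998, 0.0, -0.0]
wrist_force: [1.0, -0.2, 0.9]
finger_gap: 0.007
finger_force: 0.0
```

```bash
python3 - <<'E'
from h import *
tins(.116,"pics/10.png");tins(.116);print(get_obs()["finger_gap"])
a=camera("scene")
p=cv2.imread("pics/10.png");s=cv2.resize(a[110:206,150:278],(512,384))
cv2.imwrite("pics/10c.png",cv2.resize(np.hstack([p,s]),(800,300)))
E
```

```text
TCP [ 0.4897 -0.0629  0.2041] [-6.160e-02  9.981e-01  0.000e+00 -3.000e-04]
[ 0.5164 -0.0951] 0.0248 [515.9 -95. ] 26.2 [187. 198.] [249. 256.]
TCP [ 0.4897 -0.0629  0.2041] [-6.150e-02  9.981e-01  1.000e-04 -3.000e-04]
[ 0.5165 -0.0951] 0.0247 [516.4 -95.1] 25.8 [187. 199.] [248. 256.]
-0.0016594573913139357
```

View pics/10c.png

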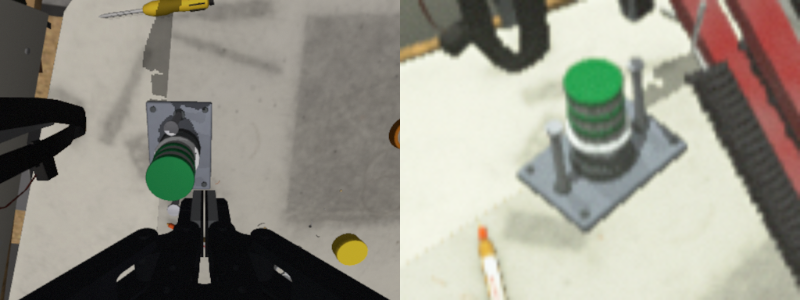

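The three-tin column stands straight: top lid at (0.5164, −0.0951), against (0.5156, −0.0955) for the base tin. The fingers are shut, so I'll move over the centre and press.

Emit:
{"op": "carry_out", "data": {
  "deltas": [
    [0.33,-0.4,0,0,0,0,-1],
    [0.33,-0.4,-0.4,0,0,0,-1],
    [0,0,-0.6,0,0,0,-1],
    [0,0,-0.5,0,0,0,-1],
    [0,0,-0.3,0,0,0,-1],
    [0,0,0,0,0,0,-1],
    [0,0,0,0,0,0,-1],
    [0,0,0,0,0,0,-1]
  ]
}}

```text
t: 17.32
position: [0.5168, -0.0946, 0.1336]
ee_rot: [-0.062, 0.998, -0.0, 0.001]
wrist_force: [-0.3, 0.6, 0.3]
finger_gap: 0.0
finger_force: 0.0
```

Emit:
{"op": "carry_out", "data": {
  "deltas": [
    [0,0,-0.1,0,0,0,-1],
    [0,0,0,0,0,0,-1],
    [0,0,0,0,0,0,-1]
  ]
}}

```text
t: 17.57
position: [0.5163, -0.0944, 0.129]
ee_rot: [-0.062, 0.998, -0.0, 0.001]
wrist_force: [1.0, -0.0, -0.1]
finger_gap: -0.001
finger_force: 0.0
```

Emit:
{"op": "carry_out", "data": {
  "deltas": [
    [0,0,-0.15,0,0,0,-1],
    [0,0,-0.12,0,0,0,-1],
    [0,0,0,0,0,0,-1],
    [0,0,0,0,0,0,-1],
    [0,0,0,0,0,0,-1]
  ]
}}

```text
t: 17.98
position: [0.5159, -0.0943, 0.1174]
ee_rot: [-0.062, 0.998, 0.0, -0.0]
wrist_force: [1.0, 0.3, -0.1]
finger_gap: 0.002
finger_force: 0.0
```

Emit:
{"op": "carry_out", "data": {
  "deltas": [
    [0,0,-0.05,0,0,0,-1],
    [0,0,0,0,0,0,-1],
    [0,0,0,0,0,0,-1],
    [0,0,0,0,0,0,-1]
  ]
}}

```text
t: 18.32
position: [0.5161, -0.0944, 0.1158]
ee_rot: [-0.062, 0.998, 0.0, -0.0]
wrist_force: [-1.0, 0.2, 3.2]
finger_gap: 0.003
finger_force: 1.6
```

Emit:
{"op": "carry_out", "data": {
  "deltas": [
    [0,0,-0.05,0,0,0,-1],
    [0,0,0,0,0,0,-1],
    [0,0,0,0,0,0,-1],
    [0,0,0,0,0,0,-1]
  ]
}}

```text
t: 18.65
position: [0.5161, -0.0944, 0.1137]
ee_rot: [-0.062, 0.998, -0.0, 0.0]
wrist_force: [-1.1, 0.7, 3.2]
finger_gap: -0.003
finger_force: 2.1
```

Contact was at TCP z = 0.116, exactly the lid height, so the target is TCP z = 0.098.

Emit:
{"op": "carry_out", "data": {
  "deltas": [
    [0,0,-0.06,0,0,0,-1],
    [0,0,-0.06,0,0,0,-1],
    [0,0,-0.06,0,0,0,-1],
    [0,0,-0.06,0,0,0,-1],
    [0,0,-0.06,0,0,0,-1],
    [0,0,-0.04,0,0,0,-1],
    [0,0,0,0,0,0,-1],
    [0,0,0,0,0,0,-1]
  ]
}}

```text
t: 19.32
position: [0.5164, -0.0945, 0.1013]
ee_rot: [-0.062, 0.998, -0.0, 0.0]
wrist_force: [-4.3, 1.8, 9.9]
finger_gap: -0.002
finger_force: 5.2
```

Emit:
{"op": "carry_out", "data": {
  "deltas": [
    [0,0,0,0,0,0,-1],
    [0,0,0,0,0,0,-1],
    [0,0,0,0,0,0,-1],
    [0,0,0,0,0,0,-1]
  ]
}}

```text
t: 19.65
position: [0.5164, -0.0945, 0.1014]
ee_rot: [-0.062, 0.998, -0.0, 0.0]
wrist_force: [-3.6, 1.0, 11.3]
finger_gap: 0.0
finger_force: 5.2
```

Emit:
{"op": "carry_out", "data": {
  "deltas": [
    [-0.015,0.005,-0.03,0,0,0,-1],
    [0,0,0,0,0,0,-1],
    [0,0,0,0,0,0,-1],
    [0,0,0,0,0,0,-1],
    [0,0,0,0,0,0,-1]
  ]
}}

```text
t: 20.07
position: [0.5163, -0.0945, 0.1006]
ee_rot: [-0.062, 0.998, -0.0, 0.001]
wrist_force: [-2.4, 1.3, 10.8]
finger_gap: -0.001
finger_force: 5.4
```

```bash
python3 - <<'E'
from h import *
F=[]
for i in range(6):
    camera("top");o=get_obs();F.append(np.r_[o["position"]*1000,o["wrist_force"]])
print(np.mean(F,0).round(2))
E
```

```text
[516.28 -94.49 100.58  -3.05   1.06  10.7 ]
```

Emit:
{"op": "carry_out", "data": {
  "deltas": [
    [-0.02,0.01,-0.03,0,0,0,-1],
    [-0.015,0.005,-0.03,0,0,0,-1],
    [0,0,0,0,0,0,-1],
    [0,0,0,0,0,0,-1],
    [0,0,0,0,0,0,-1],
    [0,0,0,0,0,0,-1]
  ]
}}

```text
t: 20.87
position: [0.516, -0.0944, 0.0989]
ee_rot: [-0.062, 0.998, -0.001, 0.002]
wrist_force: [-1.5, 0.6, 12.3]
finger_gap: 0.001
finger_force: 5.8
```

```bash
python3 - <<'E'
from h import *
F=[]
for i in range(6):
    camera("top");o=get_obs();F.append(np.r_[o["position"]*1000,o["wrist_force"]])
print(np.mean(F,0).round(2))
E
```

```text
[516.05 -94.39  98.95  -1.68   0.67  11.28]
```

Emit:
{"op": "carry_out", "data": {
  "deltas": [
    [-0.02,0.005,-0.032,0,0,0,-1],
    [0,0,0,0,0,0,-1],
    [0,0,0,0,0,0,-1],
    [0,0,0,0,0,0,-1],
    [0,0,0,0,0,0,-1],
    [0,0,0,0,0,0,-1]
  ]
}}

```text
t: 21.67
position: [0.5159, -0.0944, 0.0981]
ee_rot: [-0.062, 0.998, -0.001, 0.003]
wrist_force: [-2.0, -0.0, 12.5]
finger_gap: 0.002
finger_force: 6.0
```

```bash
python3 - <<'E'
from h import *
F=[]
for i in range(6):
    camera("top");o=get_obs();F.append(np.r_[o["position"]*1000,o["wrist_force"]])
print(np.mean(F,0).round(2))
# lids/posts check in the scene view: green mask columns and expected lid ellipse
a=camera("scene")
m=cv2.inRange(cv2.cvtColor(a,cv2.COLOR_BGR2HSV),(50,90,40),(88,255,255))[110:206,150:278]
v,u=np.nonzero(m);print("green box",u.min()+150,u.max()+150,v.min()+110,v.max()+110)
for z in (.098,.116): 
    q=np.array([pix("scene",[.516+.025*np.cos(t),-.095+.025*np.sin(t),z]) for t in np.linspace(0,6.28,40)]);print(z,q.min(0).round(1),q.max(0).round(1))
for j in range(96):
    c=np.nonzero(m[j])[0]
    if len(c)>4: print(j+110,c.min()+150,c.max()+150,end="; ")
tins(.098)
E
```

```text
[ 5.1593e+02 -9.4390e+01  9.8120e+01 -7.8000e-01  3.8000e-01  1.1790e+01]
green box 203 221 136 157
0.098 [202.4 132.5] [221.3 147. ]
0.116 [201.8 128. ] [220.9 142.6]
137 204 220; 138 204 220; 139 203 220; 140 203 220; 141 203 221; 142 203 221; 143 204 220; 144 204 220; 145 205 218; 146 205 218; 147 207 216; 148 209 214; 151 206 219; 152 208 216; 157 210 215; TCP [ 0.5159 -0.0944  0.0981] [-0.0618  0.9981 -0.0014  0.0031]
[ 0.5139 -0.0957] 0.021 [515.1 -95.6] 25.4 [213. 212.] [308. 285.]
[ 0.4949 -0.0993] 0.0147 [494.8 -99.1] 18.4 [221. 186.] [296. 223.]
```

The lid is at z = 0.0981 (posts 0.098) with 11.8 N on the tool and almost no side load. In the scene view the three lids share a column centre near pixel 212. Handing in.

```bash
python3 -c "
from workcell import *
print(close_job())"
```

```text
the job is handed in; nothing more can be done
None
```

Both loose flux tins are stacked on the base tin in a straight column, and the gripper is holding the top lid level with the gauge posts (98.1 mm measured against 98 mm, about 11.8 N). The job is handed in at about 22 s.

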